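Rack the filled rubber moulds for opening, in reverse order

ROBOT

A 6-joint arm with a two-finger parallel gripper is mounted at the origin on a cart in front of the work surface, level with it; the furniture and walls round the work are solid. World frame = base frame: x ahead of the robot, y to its left, z up, the work surface at z = 0. Lengths are in mm, angles in rad, forces in N, time in s.
With the tool pointing down it reaches from about 350 to 775 mm from the base axis. Payload 7.3 kg.
Tool frame: the origin (TCP) lies at the very end of the fingers, on their centre line; the grasp point (between the pads) lies 19 mm behind it; z points along the fingers, y is the line along which they close (so a half turn about z gives the same grasp; the last joint's range is limited). The gripper opens to 92 mm and grips with 3 to 60 N. Pads are 19 mm wide; open, the fingers measure 130 mm over their backs; the gripper's body (75 mm by 190 mm) begins 47 mm behind the grasp point.
Start: joints at [-1.36, 0.342, 1.524, -0, 1.275, -0.146], TCP at [183.394, -491.947, 226.741] pointing down, gripper open.
Joint ranges: [-2.53, 2.53], [-0.77, 2.02], [0.04, 2.7], [-1, 4.14], [0.28, 2.66], [-3.11, 3.11]. Speed limits (rad/s): [2.57, 2.57, 3.14, 3.14, 3.14, 3.14].

INTERFACE

Orientations are given as a rotation vector (axis times angle).
In Python, from cell import bot gives the robot as it stands.
- The arm moves only by the tool step_arm, never from a script. Its argument "series" is a list of rows, each a list of 7 numbers: the closure, from 0 (fully open) to 1 (shut), then the shift along the tool's x, y, z in mm, then the turn, a rotation vector about the tool's x, y, z in degrees. In form: [[claw, tx, ty, tz, rx, ry, rz], ...]. A call has 1 to 10 rows; each row shifts and turns the commanded pose from where the row before left it, along the tool's axes as they then stand; what a row does not reach is not made up. A row lasts 1/8 s, in which the tool goes at most 62.5 mm and 10.7 degrees, less where a joint would pass 70% of its speed; a pose out of reach is approached as far as the arm can. A call is refused whole if a number of a shift passes 62.5 or a number of a turn 10.7, either way. A call with a gripper value outside its range is refused whole. The fingers move at their own pace and stop on an object; "grip_force" is the grip in N (left out, the last holds). Time passes only in rows, so rows that do not move let the fingers close. It gives the time, the measured TCP pose, the force, the opening and the grip force at its end, in the units of the state.
- bot.observe(): the state, without advancing time (a new reading comes with each control period).
- bot.snapshot(name): name is "scene" or "side" or "wrist"; returns (picture, depth): 480x640x3 uint8, blue, green, red; 480x640 float32, mm along the optical axis (not along the pixel's ray), 0 where there is no reading.
- bot.camera_info(name): a dict with "mtx" (3x3 intrinsics, pixels), "R" (3x3) and "t" (3): a world point X has camera coordinates R X + t. Camera axes: x right, y down, z forward; pixel columns grow to the right and rows downward; lengths in mm; the calibration is good to about 2 mm. A picture is of the moment at which its call begins: read the wrist's pose just before it. camera_info takes no time and is no camera call; for the wrist camera it gives the pose at the moment of the call.
- bot.sign_off(): hands the job in; it is judged then, once.
The state is a dict: "clock": time; "joints": joint angles; "joint_velocities": joint speeds; "tau": joint torques, N m; "position": TCP position; "orientation": TCP orientation; "wrist_force": force on the tool from outside, world axes, zero at the start; "moment": the same for the moment, N m; "grip_width": opening from 0.0 (shut) to 1.0 (fully open); "grasp_force": force on a finger pad.
Only numpy, scipy, OpenCV 4.12 (cv2) and the standard library are available. Lean on these libraries where they do the work, as an engineer would, in place of code of your own. Each camera call takes 0.05 s, during which the arm holds its last target. There are 200 camera calls.

TASK

The four rubber moulds on the marble plate were filled one after another from left to right, and they are opened from the right-hand end of the wooden rack, first filled first. Move all four into the rack in reverse order, so that the mould now furthest left on the plate stands in the rack's right-hand slot, the next one in the slot beside it, and so on (left and right as the robot sees them). Keep each mould upright throughout, filling bush on top, and leave each standing by itself fully down in its own slot.

Things in the scene. Friction and masses are not known exactly. Their poses are not given: they have to be found in the camera images.
- pink_mould (a point): centre, half-way up, of the pink rubber mould: a block 98 mm long (its x), 22 mm thick (its y) and 54 mm high (its z), about 0.13 kg, standing on its long edge with a small brass filling bush flush in its top. It starts in a cradle of the marble plate, its floor 15 mm above the bench. Take it from above by its upper half across the 22 mm; the dividers and cradle lips reach up to 16 mm past its underside
- blue_mould (a point): centre, half-way up, of the blue rubber mould: a block 98 mm long (its x), 22 mm thick (its y) and 54 mm high (its z), about 0.13 kg, standing on its long edge with a small brass filling bush flush in its top. It starts in a cradle of the marble plate, its floor 15 mm above the bench. Take it from above by its upper half across the 22 mm; the dividers and cradle lips reach up to 16 mm past its underside
- yellow_mould (a point): centre, half-way up, of the yellow rubber mould: a block 98 mm long (its x), 22 mm thick (its y) and 54 mm high (its z), about 0.13 kg, standing on its long edge with a small brass filling bush flush in its top. It starts in a cradle of the marble plate, its floor 15 mm above the bench. Take it from above by its upper half across the 22 mm; the dividers and cradle lips reach up to 16 mm past its underside
- green_mould (a point): centre, half-way up, of the green rubber mould: a block 98 mm long (its x), 22 mm thick (its y) and 54 mm high (its z), about 0.13 kg, standing on its long edge with a small brass filling bush flush in its top. It starts in a cradle of the marble plate, its floor 15 mm above the bench. Take it from above by its upper half across the 22 mm; the dividers and cradle lips reach up to 16 mm past its underside
- cradle_pink: fixed folded aluminium cradle with a pink stud on its front (near) end, in which the pink mould starts; origin at the centre of its underside, on top of the marble plate. It stays where it is and shows the mould's first place in the row; 104 mm along x, slanted lips 14 mm high on both sides (y)
- cradle_blue: fixed folded aluminium cradle with a blue stud on its front (near) end, in which the blue mould starts; origin at the centre of its underside, on top of the marble plate. It stays where it is and shows the mould's first place in the row; 104 mm along x, slanted lips 14 mm high on both sides (y)
- cradle_yellow: fixed folded aluminium cradle with a yellow stud on its front (near) end, in which the yellow mould starts; origin at the centre of its underside, on top of the marble plate. It stays where it is and shows the mould's first place in the row; 104 mm along x, slanted lips 14 mm high on both sides (y)
- cradle_green: fixed folded aluminium cradle with a green stud on its front (near) end, in which the green mould starts; origin at the centre of its underside, on top of the marble plate. It stays where it is and shows the mould's first place in the row; 104 mm along x, slanted lips 14 mm high on both sides (y)
- plate: fixed marble plate, 136 (x) x 232 (y) x 12 mm, that carries the four cradles in a row along its y, at y = -81, -27, +27, +81 mm; origin at the centre of its underside, on the bench; +y to the robot's left, turned at most 0.3 rad. The plate and the rack may be on either side of the bench
- rack: fixed light wooden rack, 132 (x) x 232 (y) mm, with four empty slots side by side, each running along its x; origin at the centre of its underside, on the bench; +y to the robot's left, turned at most 0.3 rad. Slot centre lines at y = -81 (right-hand), -27, +27, +81 mm (left-hand), x = 0; slot floor 12 mm above the bench. Between the slots are tapered dividers 16 mm high: slots are 26 mm wide at the floor and 43 mm at the top; rails 10 mm high close their ends, 114 mm apart
Mind the look-alikes: they are no part of the job. Leave any red look-alike of the part that bears green_mould alone. What is shaped like the part that bears yellow_mould but red is not meant.

How it is judged (in metres and radians):
At the end, for the whole second after the job is handed in: Moulds stand in the rack in the reverse of their order on the plate (the cradles show it): each centre within 8 mm of its slot's centre line, 12 mm of the middle of its length, down on the floor (5 mm), within 0.12 rad of upright and of the slot's direction, at rest (((y of cradle_pink in the frame of plate between -0.096 and -0.066 m and y of pink_mould in the frame of rack between 0.073 and 0.089 m) or (y of cradle_pink in the frame of plate between -0.042 and -0.012 m and y of pink_mould in the frame of rack between 0.019 and 0.035 m) or (y of cradle_pink in the frame of plate between 0.012 and 0.042 m and y of pink_mould in the frame of rack between -0.035 and -0.019 m) or (y of cradle_pink in the frame of plate between 0.066 and 0.096 m and y of pink_mould in the frame of rack between -0.089 and -0.073 m)) and x of pink_mould in the frame of rack between -0.012 and 0.012 m and z of pink_mould in the frame of rack between 0.034 and 0.044 m and angle between each of pink_mould, blue_mould, yellow_mould, green_mould's own z axis and vertical below 0.12 rad and angle between the x axis of each of pink_mould, blue_mould, yellow_mould, green_mould and the x axis of rack, either way round below 0.12 rad and linear speed of each of mould_pink, mould_blue, mould_yellow, mould_green below 0.01 m/s and ((y of cradle_blue in the frame of plate between -0.096 and -0.066 m and y of blue_mould in the frame of rack between 0.073 and 0.089 m) or (y of cradle_blue in the frame of plate between -0.042 and -0.012 m and y of blue_mould in the frame of rack between 0.019 and 0.035 m) or (y of cradle_blue in the frame of plate between 0.012 and 0.042 m and y of blue_mould in the frame of rack between -0.035 and -0.019 m) or (y of cradle_blue in the frame of plate between 0.066 and 0.096 m and y of blue_mould in the frame of rack between -0.089 and -0.073 m)) and x of blue_mould in the frame of rack between -0.012 and 0.012 m and z of blue_mould in the frame of rack between 0.034 and 0.044 m and ((y of cradle_yellow in the frame of plate between -0.096 and -0.066 m and y of yellow_mould in the frame of rack between 0.073 and 0.089 m) or (y of cradle_yellow in the frame of plate between -0.042 and -0.012 m and y of yellow_mould in the frame of rack between 0.019 and 0.035 m) or (y of cradle_yellow in the frame of plate between 0.012 and 0.042 m and y of yellow_mould in the frame of rack between -0.035 and -0.019 m) or (y of cradle_yellow in the frame of plate between 0.066 and 0.096 m and y of yellow_mould in the frame of rack between -0.089 and -0.073 m)) and x of yellow_mould in the frame of rack between -0.012 and 0.012 m and z of yellow_mould in the frame of rack between 0.034 and 0.044 m and ((y of cradle_green in the frame of plate between -0.096 and -0.066 m and y of green_mould in the frame of rack between 0.073 and 0.089 m) or (y of cradle_green in the frame of plate between -0.042 and -0.012 m and y of green_mould in the frame of rack between 0.019 and 0.035 m) or (y of cradle_green in the frame of plate between 0.012 and 0.042 m and y of green_mould in the frame of rack between -0.035 and -0.019 m) or (y of cradle_green in the frame of plate between 0.066 and 0.096 m and y of green_mould in the frame of rack between -0.089 and -0.073 m)) and x of green_mould in the frame of rack between -0.012 and 0.012 m and z of green_mould in the frame of rack between 0.034 and 0.044 m); the robot touches nothing.
It fails at once if a mould was tipped over (more than 0.6 rad from upright) (angle between any of pink_mould, blue_mould, yellow_mould, green_mould's own z axis and vertical above 0.6 rad).
It also fails if it takes over 88 s, if anything falls off the work surface, if the arm or the gripper's body presses on something with over 40 N, if the wrist force passes 120 N, or if a joint passes its speed limit or range.

## Working session

There is one attempt and no reset: what is moved stays moved. The work goes in short steps, Python scripts to look and compute and a tool call to move; the robot and the scene stay as the last step left them, time stands still between calls to the robot, and variables do not carry over. Pictures are saved under pics/ and viewed, at most 14 in all, crops included, and the job is handed in when it is done.

Besides the shell and the picture viewer there is one more tool, called after "Emit:" in YAML: its name, and indented under it one key for each argument. step_arm: Moves the arm, as the interface text tells. Its arguments: {"type":"object","properties":{"series":{"type":"array"},"grip_force":{"type":"number"}},"required":["series"]}

```bash
mkdir -p pics; python3 - <<'E'
from cell import bot
import cv2,numpy as np
for n in("scene","side"):
    p,d=bot.snapshot(n); cv2.imwrite(f"pics/{n}0.png",p); np.save(f"{n}_d.npy",d)
    i=bot.camera_info(n); print(n,np.round(i["mtx"],1).tolist(),np.round(i["R"],3).tolist(),np.round(i["t"],1), (d>0).mean())
s=bot.observe();print(s)
E
```

```text
scene [[598.5, 0.0, 319.3], [0.0, 598.5, 230.9], [0.0, 0.0, 1.0]] [[0.621, -0.784, 0.007], [-0.576, -0.462, -0.675], [0.532, 0.415, -0.738]] [-494.6  390.8  874.1] 0.996123046875
side [[556.0, 0.0, 316.8], [0.0, 556.0, 236.1], [0.0, 0.0, 1.0]] [[-0.874, -0.487, -0.005], [-0.243, 0.446, -0.861], [0.422, -0.751, -0.508]] [555.6 256.  841.7] 0.9958528645833333
{'clock': 0.1, 'joints': array([-1.36001799e+00,  3.42650484e-01,  1.52489716e+00,  3.15903622e-05,
        1.27540676e+00, -1.46013638e-01]), 'joint_velocities': array([-0.00074704, -0.00161303, -0.00147759,  0.00022355,  0.00121955,
        0.00053473]), 'tau': array([ 1.20794029e-03, -4.32006168e+01, -2.44693261e+01,  7.19347713e-02,
        5.25861117e-02, -5.05601849e-05]), 'position': array([ 183.31542009, -491.57925296,  226.12428674]), 'orientation': array([-3.09039648e+00, -5.57223593e-01,  2.18068717e-05]), 'wrist_force': array([ 0.69842855, -0.33798439,  0.95779123]), 'moment': array([-0.02736443,  0.01199654, -0.00493109]), 'grasp_force': 0.0, 'grip_width': 1.0001917829511975}
```

View pics/scene0.png

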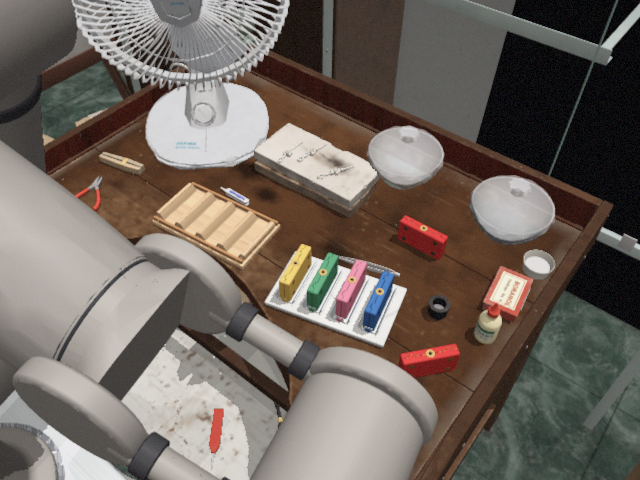

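View pics/side0.png

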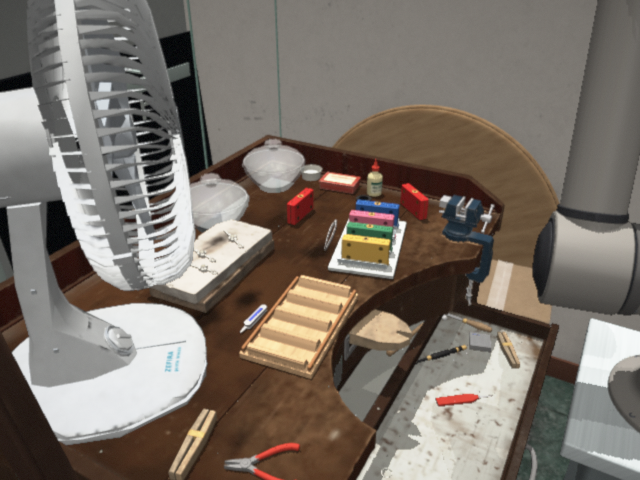

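```bash
cat > h.py <<'E'
from cell import bot
import cv2,numpy as np
def cloud(d,i):
    K=i["mtx"];v,u=np.mgrid[:480,:640]
    c=np.stack([(u-K[0,2])/K[0,0]*d,(v-K[1,2])/K[1,1]*d,d],-1)
    w=(c-i["t"])@i["R"]; w[d<=0]=np.nan; return w
R={"yellow":((20,140),(33,255)),"green":((45,90),(85,255)),"pink":((150,50),(172,255)),"blue":((100,120),(125,255))}
def rect(p):
    (c,s,a)=cv2.minAreaRect(p.astype(np.float32)); b=cv2.boxPoints((c,s,a))
    e=[b[1]-b[0],b[2]-b[1]]; e=min(e,key=lambda q:abs(q[1])/(abs(q[0])+1e-6)) # edge nearest x
    return np.round(c,1),np.round(sorted(s),1),round(float(np.arctan(e[1]/e[0])),3)
E
python3 - <<'E'
from h import *
for n in("scene","side"):
    p=cv2.imread(f"pics/{n}0.png");w=cloud(np.load(f"{n}_d.npy"),bot.camera_info(n))
    h=cv2.cvtColor(p,cv2.COLOR_BGR2HSV);z=w[...,2]
    for k,(lo,hi) in R.items():
        m=(h[...,0]>=lo[0])&(h[...,0]<=hi[0])&(h[...,1]>=lo[1])&(h[...,2]>50)&(z>20)&(z<80)&(abs(w[...,0]-550)<250)&(abs(w[...,1])<300)
        lab,L,st,_=cv2.connectedComponentsWithStats(m.astype(np.uint8)); j=1+st[1:,4].argmax(); m=L==j
        zt=np.percentile(z[m],97); t=m&(z>62)
        print(n,k,st[j],round(zt,1),rect(w[t][:,:2]) if t.sum()>5 else t.sum(), t.sum())
    poly={"scene":[(150,215),(195,180),(284,228),(240,270)],"side":[(235,358),(298,270),(362,285),(308,382)]}[n]
    M=np.zeros((480,640),np.uint8);cv2.fillPoly(M,[np.array(poly)],1);M=M>0
    m=M&(z>10)&(z<40)&(h[...,0]<40)&(h[...,2]>90)
    print(n,"rack",rect(w[m][:,:2]),m.sum(),np.percentile(z[m],[2,25,50,75,98]).round(1))
    t=M&(z>25)&(z<35);print("tops",rect(w[t][:,:2]),t.sum())
    cv2.imwrite(f"pics/{n}_m.png",m*255)
    q=w[(abs(z-12)<3)&(h[...,1]<50)&(h[...,2]>140)&(abs(w[...,0]-500)<200)&(abs(w[...,1]+80)<230)];print("plate",rect(q[:,:2]),len(q))
E
```

```text
scene yellow [280 249  31  52 451] 68.1 (array([ 583.2, -122.1]), array([18.8, 93.4]), 0.06) 82
scene green [307 253  31  56 813] 72.5 (array([ 598.7, -164.4]), array([22.6, 98.9]), 0.272) 475
scene pink [338 279  19  25 218] 72.5 (array([ 595.3, -220. ]), array([19.9, 49.3]), 0.263) 215
scene blue [363 271  31  57 765] 72.5 (array([ 627.1, -268.1]), array([21.9, 97.2]), 0.257) 514
scene rack (array([600.1, 114.7]), array([132.2, 230.8]), 0.107) 5330 [10.5 13.4 17.7 24.9 30.5]
tops (array([600.5, 116.8]), array([124.1, 226.8]), 0.116) 1309
plate (array([606.4, -80.8]), array([182.9, 458.1]), 0.01) 2731
side yellow [343 235  47  29 929] 69.6 (array([ 581. , -109.5]), array([26.2, 93.3]), 0.269) 250
side green [348 223  45  17 431] 70.2 (array([ 596.8, -159.1]), array([25. , 94.8]), 0.202) 279
side pink [375 212  20   7  75] 70.9 (array([ 590.1, -219.6]), array([20.6, 36.6]), 0.301) 54
side blue [356 200  43  25 395] 70.2 (array([ 625.1, -262.9]), array([26.8, 96.7]), 0.213) 245
side rack (array([598.3, 119.3]), array([132.2, 234.8]), 0.102) 6469 [10.4 12.6 18.4 24.6 29. ]
tops (array([599.2, 119.2]), array([105.2, 227.8]), 0.117) 1547
plate (array([605.1, -80.3]), array([184.7, 457.2]), 0.021) 983[ WARN:0@0.110] global loadsave.cpp:1063 imwrite_ Unsupported depth image for selected encoder is fallbacked to CV_8U.
```

```bash
cat >> h.py <<'E'
from scipy.spatial.transform import Rotation as Ro
def go(x,y,z,yaw,frm=None):
    "tool-axis shift (mm) from current pose (or frm=(x,y,z,yaw)) and final turn (deg) to a down pose"
    if frm is None:
        s=bot.observe();p=s["position"];M=Ro.from_rotvec(s["orientation"])
    else:
        p=np.array(frm[:3]);M=down(frm[3])
    d=M.inv().apply(np.array([x,y,z])-p); t=np.degrees((M.inv()*down(yaw)).as_rotvec())
    print("shift",np.round(d,1),"turn",np.round(t,2))
def down(yaw): return Ro.from_euler("z",yaw)*Ro.from_euler("x",np.pi)
def st():
    s=bot.observe();M=Ro.from_rotvec(s["orientation"]).as_matrix()
    print(round(s["clock"],2),np.round(s["position"],1),"yaw",round(float(np.arctan2(M[1,0],M[0,0])),3),"z",M[:,2].round(3),"w",round(s["grip_width"],3),s["wrist_force"].round(1),s["grasp_force"])
E
python3 - <<'E'
from h import *
st();go(590,-180,300,.26)
E
```

```text
0.1 [ 183.3 -491.6  226.1] yaw 0.357 z [-0.     0.001 -1.   ] w 1.0 [ 0.7 -0.3  1. ] 0.0
shift [ 489.9 -150.   -73.6] turn [-0.08 -0.01  5.55]
```

Emit:
step_arm:
  series:
    - [0.63,49,-15,-7.5,0,0,0]
    - [0.63,49,-15,-7.5,0,0,0]
    - [0.63,49,-15,-7.5,0,0,0]
    - [0.63,49,-15,-7.5,0,0,0]
    - [0.63,49,-15,-7.5,0,0,0]
    - [0.63,49,-15,-7.5,0,0,0]
    - [0.63,49,-15,-7.5,0,0,0]
    - [0.63,49,-15,-7.5,0,0,0]
    - [0.63,49,-15,-7.5,0,0,0]
    - [0.63,49,-15,-7.5,0,0,5.5]
  grip_force: 25

```text
clock: 1.35
position: [591.2, -179.0, 301.5]
orientation: [-3.115, -0.405, 0.001]
wrist_force: [0.5, -0.2, -0.9]
grip_width: 0.374
grasp_force: 0.0
```

Emit:
step_arm:
  series:
    - [0.63,0,0,0,0,0,0]
    - [0.63,0,0,0,0,0,0]
    - [0.63,0,0,0,0,0,0]

```text
clock: 1.72
position: [589.3, -181.1, 301.5]
orientation: [-3.115, -0.407, 0.001]
wrist_force: [-0.2, -0.2, -0.1]
grip_width: 0.367
grasp_force: 0.0
```

```bash
python3 - <<'E'
from h import *
st()
i=bot.camera_info("wrist");p,d=bot.snapshot("wrist");cv2.imwrite("pics/w1.png",p)
p2,d2=bot.snapshot("scene");cv2.imwrite("pics/s1.png",p2)
np.savez("w1.npz",d=d,**i);print((d>0).mean(),-i["R"].T@i["t"],i["mtx"][0,0],i["R"].round(3).tolist())
E
```

```text
1.73 [ 589.3 -181.1  301.5] yaw 0.26 z [-0.001 -0.    -1.   ] w 0.367 [-0.2 -0.2 -0.1] 0.0
0.995927734375 [ 661.83687705 -163.07250909  459.87527167] 425.7975500003557 [[0.257, -0.967, -0.0], [-0.927, -0.246, 0.282], [-0.272, -0.072, -0.959]]
```

View pics/w1.png

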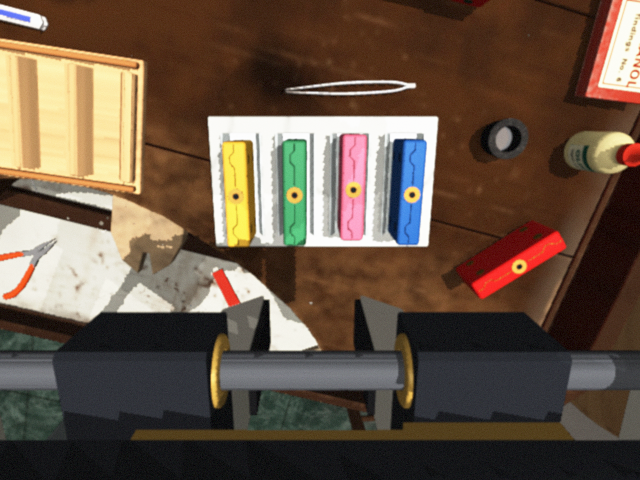

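```bash
cat >> h.py <<'E'
def tops(p,d,i,zc,tol=8,colors=R):
    w=cloud(d,i);h=cv2.cvtColor(p,cv2.COLOR_BGR2HSV);z=w[...,2];out={}
    v,u=np.mgrid[:480,:640];K=i["mtx"];o=-i["R"].T@i["t"]
    r=np.stack([(u-K[0,2])/K[0,0],(v-K[1,2])/K[1,1],np.ones(u.shape)],-1)@i["R"]
    g=o+r*((zc-o[2])/r[...,2])[...,None]   # rays on plane zc
    for k in colors:
        lo,hi=R[k]
        m=(h[...,0]>=lo[0])&(h[...,0]<=hi[0])&(h[...,1]>=lo[1])&(h[...,2]>40)&(abs(z-zc)<tol)&(abs(w[...,0]-600)<150)&(w[...,1]>-330)
        m=cv2.morphologyEx(m.astype(np.uint8),cv2.MORPH_CLOSE,np.ones((7,7)))
        n,L,s,_=cv2.connectedComponentsWithStats(m)
        if n<2: print(k,"none");continue
        m=L==1+s[1:,4].argmax()
        out[k]=rect(g[m][:,:2]);print(k,*out[k],"z",np.median(z[m]).round(1),m.sum())
    return out
E
python3 - <<'E'
from h import *
f=np.load("w1.npz");p=cv2.imread("pics/w1.png");i={k:f[k] for k in("mtx","R","t")}
tops(p,f["d"],i,69)
w=cloud(f["d"],i);h=cv2.cvtColor(p,cv2.COLOR_BGR2HSV)
m=(abs(w[...,2]-12)<5)&(h[...,1]<60)&(h[...,2]>130)&(abs(w[...,0]-605)<120)&(abs(w[...,1]+187)<160)
print("plate",rect(w[m][:,:2]),np.median(w[m][:,2]))
E
```

```text
yellow [ 584.1 -112. ] [22.3 96.2] 0.259 z nan 2486
green [ 599.  -162.4] [20.8 96.9] 0.255 z nan 2189
pink [ 617.9 -213.9] [19.4 95.4] 0.253 z nan 1947
blue [ 626.8 -265.4] [22.5 96. ] 0.251 z nan 2294
plate (array([ 624.4, -183.8]), array([168. , 232.7]), 0.261) 12.438003208939547
```

```bash
python3 - <<'E'
from h import *
go(584,-112,100,.257)
w=cloud(np.load("scene_d.npy"),bot.camera_info("scene"))
a=w[:200,60:290].reshape(-1,3);a=a[(a[:,2]>40)&(a[:,0]>300)]
for z in range(40,500,60):
    b=a[(a[:,2]>=z)&(a[:,2]<z+60)]
    if len(b):print(z,np.nanpercentile(b,1,axis=0).round(),np.nanpercentile(b,99,axis=0).round())
E
```

```text
shift [ 12.5 -68.2 201.8] turn [0.   0.01 0.14]
40 [540.  98.  40.] [1336.  663.   98.]
100 [819. 359. 100.] [1089.  669.  159.]
160 [684. 229. 164.] [1083.  515.  220.]
220 [627. 173. 221.] [875. 419. 279.]
280 [604. 149. 281.] [896. 448. 339.]
340 [597. 140. 341.] [889. 447. 399.]
400 [603. 204. 400.] [761. 382. 409.]
```

```bash
python3 - <<'E'
from h import *
g=np.zeros((20,24),int)
n=np.zeros((20,24),int);lo=np.full((20,24),999)
for c in("scene","side"):
    w=cloud(np.load(f"{c}_d.npy"),bot.camera_info(c)).reshape(-1,3)
    w=w[(w[:,2]>90)&(w[:,2]<700)&(w[:,0]>300)&(w[:,0]<1100)&(w[:,1]>0)&(w[:,1]<600)]
    ix=((w[:,0]-300)//40).astype(int);iy=(w[:,1]//25).astype(int)
    np.add.at(n,(ix,iy),1);np.minimum.at(lo,(ix,iy),w[:,2].astype(int))
lo[n<5]=0
print("y     "+" ".join(f"{25*k:3d}" for k in range(24)))
for r in range(20):print(300+40*r,"|"," ".join(f"{v:3d}" for v in lo[r]))
E
```

```text
y       0  25  50  75 100 125 150 175 200 225 250 275 300 325 350 375 400 425 450 475 500 525 550 575
300 |   0   0   0   0   0   0   0   0   0   0   0   0   0   0   0   0   0   0   0   0   0   0   0   0
340 |   0   0   0   0   0   0   0   0   0   0   0   0   0   0   0   0   0   0   0   0   0   0   0   0
380 |   0   0   0   0   0   0   0   0   0   0   0   0   0   0   0   0   0   0   0   0   0   0   0   0
420 |   0   0   0   0   0   0   0   0   0   0   0   0   0   0   0   0   0   0   0   0   0   0   0   0
460 |   0   0   0   0   0   0   0   0   0   0   0   0   0   0   0   0   0   0   0   0   0   0   0   0
500 |   0   0   0   0   0   0   0   0   0   0   0   0   0   0   0   0   0   0   0   0   0   0   0   0
540 |   0   0   0   0   0   0   0   0   0   0   0   0   0   0   0   0   0   0   0   0   0   0   0   0
580 |   0   0   0   0   0   0   0   0   0   0   0   0   0 299 271 270 283 312 328   0   0   0   0   0
620 |   0   0   0   0   0   0   0   0   0   0   0 283 239 230 230 241 247 265 296   0   0   0   0   0
660 |   0   0   0   0   0   0   0   0   0   0 228 210 209 209 210 218 229 254 29
[... 343 characters left out ...]
 0   0   0 301 260 243 221 217 205 212 301  95  90  90  90  90   0   0   0   0   0   0
860 |   0   0   0   0   0 331 281 269 252 246 234 312   0   0  90  90   0  90   0   0   0   0   0   0
900 |   0   0   0   0   0   0   0 329 310 320   0   0   0   0   0   0   0   0   0   0   0   0   0   0
940 |   0   0   0   0   0   0   0   0   0   0   0   0   0   0   0   0   0   0   0   0   0   0   0   0
980 |   0   0   0   0   0   0   0   0   0   0   0   0   0   0   0   0   0   0   0   0   0   0   0   0
1020 |   0   0   0   0   0   0   0   0   0   0   0   0   0   0   0   0   0   0 166 148 146   0   0   0
1060 |   0   0   0   0   0   0   0   0   0   0   0   0   0   0   0   0   0 116  90  90 119   0   0   0
```

```bash
python3 - <<'E'
from h import *
go(560,80,300,.107)
E
```

```text
shift [  38.5 -259.9    1.8] turn [0.   0.01 8.73]
```

Emit:
step_arm:
  series:
    - [0.63,6,-40,0,0,0,0]
    - [0.63,6,-40,0,0,0,0]
    - [0.63,6,-45,0,0,0,0]
    - [0.63,6,-45,0,0,0,0]
    - [0.63,6,-45,0,0,0,0]
    - [0.63,8,-45,0,0,0,8.7]
    - [0.63,0,0,0,0,0,0]
    - [0.63,0,0,0,0,0,0]
    - [0.63,0,0,0,0,0,0]

```text
clock: 2.95
position: [560.0, 79.3, 301.7]
orientation: [3.137, 0.169, 0.0]
wrist_force: [0.5, 0.1, -0.7]
grip_width: 0.368
grasp_force: 0.0
```

```bash
python3 - <<'E'
from h import *
st()
i=bot.camera_info("wrist");p,d=bot.snapshot("wrist");cv2.imwrite("pics/w2.png",p);np.savez("w2.npz",d=d,**i)
w=cloud(d,i);z=w[...,2];h=cv2.cvtColor(p,cv2.COLOR_BGR2HSV)
B=(abs(w[...,0]-600)<85)&(abs(w[...,1]-116)<140)
m=B&(z>9)&(z<35)&(h[...,2]>110)&(h[...,0]<40);m=cv2.morphologyEx(m.astype(np.uint8),cv2.MORPH_OPEN,np.ones((3,3)))>0
print("rack",rect(w[m][:,:2]),m.sum())
yaw=rect(w[m][:,:2])[2]
for yaw in(yaw,.107):
    ex=np.array([np.cos(yaw),np.sin(yaw)]);ey=np.array([-ex[1],ex[0]])
    X=w[...,:2]@ex;Y=w[...,:2]@ey;q=B&m
    c=np.array(rect(w[m][:,:2])[0]);mid=q&(abs(X-c@ex)<35)
    print("c",c@ex,c@ey)
    bins=np.arange(-120,121,4);hh=[np.median(z[mid&(abs(Y-c@ey-b)<2)]) for b in bins]
    print([(int(b),round(float(v))) for b,v in zip(bins,hh)])
go(626.8,-265.4,130,.255)
E
```

```text
2.95 [560.   79.3 301.7] yaw 0.108 z [ 0. -0. -1.] w 0.368 [ 0.5  0.1 -0.7] 0.0
rack (array([612. , 119.1]), array([156.2, 231.7]), 0.114) 29564
c 621.5755394385419 48.70994530571408
  return _methods._mean(a, axis=axis, dtype=dtype,
  ret = ret.dtype.type(ret / rcount)
Traceback (most recent call last):
ValueError: cannot convert float NaN to integer
```

View pics/w2.png

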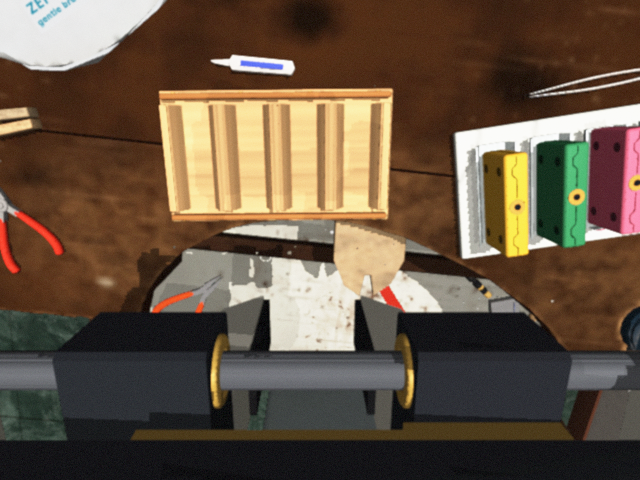

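```bash
python3 - <<'E'
from h import *
f=np.load("w2.npz");p=cv2.imread("pics/w2.png");i={k:f[k] for k in("mtx","R","t")}
w=cloud(f["d"],i);z=w[...,2];h=cv2.cvtColor(p,cv2.COLOR_BGR2HSV)
M=np.zeros((480,640),np.uint8);cv2.fillPoly(M,[np.array([(150,84),(402,84),(396,224),(164,224)])],1)
m=(M>0)&(z>8)&(z<36)
m=cv2.morphologyEx(m.astype(np.uint8),cv2.MORPH_OPEN,np.ones((5,5)))>0
c,s,yaw=rect(w[m][:,:2]);print(c,s,yaw,m.sum())
ex=np.array([np.cos(yaw),np.sin(yaw)]);ey=np.array([-ex[1],ex[0]])
X=w[...,:2]@ex-c@ex;Y=w[...,:2]@ey-c@ey
for b in range(-118,119,4):
    q=m&(abs(X)<40)&(abs(Y-b)<2);print(b,round(float(np.median(z[q])),1) if q.any() else None,end="; ")
print()
for b in range(-80,81,4):
    q=m&(abs(abs(Y)%54-27)<8)&(abs(X-b)<2);print(b,round(float(np.median(z[q])),1) if q.any() else None,end="; ")
print()
for k in range(-1,4):  # divider ridge centroids, at both ends -> yaw
    for x0 in(-30,30):
        yy=(k-1)*54.;q=m&(abs(X-x0)<15)&(abs(Y-yy)<14)&(z>24);print(k,x0,Y[q].mean().round(1),(Y[q].max()+Y[q].min()).round(1)/2,z[q].max().round(1),end="; ")
E
```

```text
[600.1 117.8] [132.3 232.1] 0.118 29339
-118 8.7; -114 12.0; -110 28.0; -106 28.2; -102 27.2; -98 20.4; -94 13.5; -90 12.4; -86 12.4; -82 12.3; -78 12.3; -74 12.3; -70 12.4; -66 15.7; -62 23.3; -58 27.8; -54 28.0; -50 27.8; -46 24.2; -42 17.1; -38 12.3; -34 12.3; -30 12.4; -26 12.4; -22 12.4; -18 12.4; -14 12.8; -10 19.4; -6 26.7; -2 27.7; 2 27.8; 6 27.2; 10 20.5; 14 13.3; 18 12.4; 22 12.4; 26 12.4; 30 12.2; 34 12.4; 38 12.5; 42 15.7; 46 23.2; 50 27.6; 54 28.0; 58 27.7; 62 24.2; 66 16.4; 70 12.6; 74 12.4; 78 12.4; 82 12.4; 86 12.3; 90 12.4; 94 13.1; 98 19.3; 102 26.3; 106 28.1; 110 28.3; 114 26.1; 118 None; 
-80 None; -76 None; -72 None; -68 None; -64 12.6; -60 22.2; -56 13.7; -52 12.3; -48 12.4; -44 12.4; -40 12.4; -36 12.4; -32 12.5; -28 12.4; -24 12.2; -20 12.4; -16 12.4; -12 12.5; -8 12.3; -4 12.3; 0 12.3; 4 12.3; 8 12.3; 12 12.3; 16 12.3; 20 12.3; 24 12.4; 28 12.4; 32 12.2; 36 12.4; 40 12.4; 44 12.4; 48 12.3; 52 12.3; 56 12.9; 60 22.2; 64 12.5; 68 9.7; 72 None; 76 None; 80 None; 
-1 -30 -105.6 -105.75 30.3; -1 30 -105.7 -105.9 30.8; 0 -30 -53.6 -53.7 29.8; 0 30 -53.7 -53.6 30.1; 1 -30 0.0 0.25 30.4; 1 30 0.1 0.4 30.3; 2 -30 53.5 53.7 30.6; 2 30 53.5 53.85 30.5; 3 -30 105.8 106.2 30.5; 3 30 105.7 105.85 30.5;
```

```bash
python3 - <<'E'
from h import *
go(627,-265.4,110,.255)
for n,c,s in(("blue",(627,-265.4),(590.6,198.2)),("pink",(617.9,-213.9),(596.9,144.6)),("green",(599,-162.4),(603.3,91)),("yellow",(584.1,-112),(609.6,37.4))):
    print(n,"carry");go(*s,75,.118,frm=(*c,110,.255))
E
```

```text
shift [ 29.6 349.9 191.7] turn [ 0.02  0.01 -8.44]
blue carry
shift [  81.7 -457.8   35. ] turn [ 0.   -0.    7.85]
pink carry
shift [  70.1 -352.2   35. ] turn [ 0.   -0.    7.85]
green carry
shift [  68.1 -244.1   35. ] turn [ 0.   -0.    7.85]
yellow carry
shift [  62.4 -138.1   35. ] turn [ 0.   -0.    7.85]
```

Emit:
step_arm:
  series:
    - [0.63,3.7,43.7,15,0,0,0]
    - [0.63,3.7,43.7,15,0,0,0]
    - [0.63,3.7,43.7,15,0,0,0]
    - [0.63,3.7,43.7,20,0,0,0]
    - [0.63,3.7,43.7,25,0,0,0]
    - [0.63,3.7,43.7,25,0,0,0]
    - [0.63,3.7,43.7,35,0,0,0]
    - [0.63,3.7,44,41.5,0,0,-8.4]
    - [0.63,0,0,0,0,0,0]
    - [0.63,0,0,0,0,0,0]

```text
clock: 4.25
position: [627.1, -264.3, 110.5]
orientation: [-3.116, -0.397, -0.0]
wrist_force: [0.0, 0.5, 0.3]
grip_width: 0.37
grasp_force: 0.0
```

```bash
python3 - <<'E'
from h import *
st();go(627,-265.4,40,.255)
i=bot.camera_info("wrist");p,d=bot.snapshot("wrist");cv2.imwrite("pics/w3.png",p);tops(p,d,i,69)
E
```

```text
4.25 [ 627.1 -264.3  110.5] yaw 0.253 z [ 0.  0. -1.] w 0.37 [0.  0.5 0.3] 0.0
shift [-0.4  1.  70.5] turn [-0.01 -0.01 -0.1 ]
yellow [ 593.3 -124. ] [19.5 85.7] 0.05 z nan 3548
green [ 614.1 -161.9] [24.8 70.3] 0.252 z nan 5558
pink [ 641.9 -209.1] [21.  48.3] 0.265 z nan 3161
blue [ 633.4 -265.5] [21.3 86.7] 0.253 z nan 6426
```

View pics/w3.png

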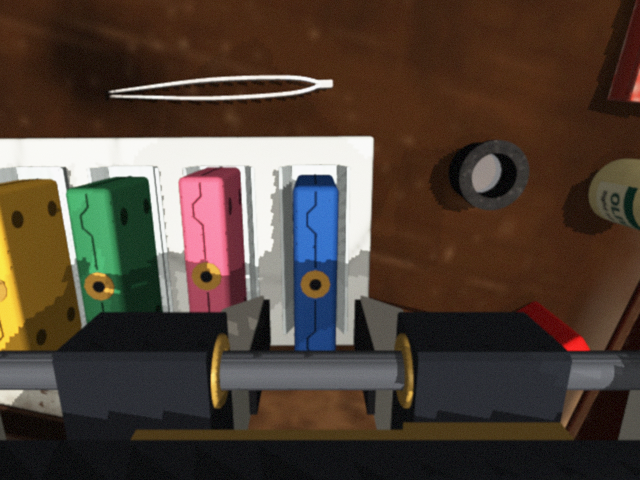

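Emit:
step_arm:
  series:
    - [0.63,-0.4,1,25,0,0,0]
    - [0.63,0,0,25,0,0,0]
    - [0.63,0,0,20.5,0,0,0]
    - [0.63,0,0,0,0,0,0]
    - [0.63,0,0,0,0,0,0]
    - [1,0,0,0,0,0,0]
    - [1,0,0,0,0,0,0]
    - [1,0,0,0,0,0,0]
    - [1,0,0,0,0,0,0]
    - [1,0,0,0,0,0,0]

```text
clock: 5.55
position: [627.8, -265.2, 41.0]
orientation: [3.115, 0.4, 0.003]
wrist_force: [0.2, 0.8, 6.4]
grip_width: 0.236
grasp_force: 25.0
```

Emit:
step_arm:
  series:
    - [1,0,0,-10,0,0,0]
    - [1,0,0,-30,0,0,0]
    - [1,0,0,-35,0,0,0]
    - [1,0,0,-10,0,0,0]
    - [1,0,0,0,0,0,0]

```text
clock: 6.18
position: [627.1, -265.0, 124.8]
orientation: [3.116, 0.4, 0.0]
wrist_force: [-0.9, 0.3, -1.6]
grip_width: 0.236
grasp_force: 25.0
```

```bash
python3 - <<'E'
from h import *
st();go(590.6,198.2,80,.118)
E
```

```text
6.17 [ 627.1 -265.   124.8] yaw 0.256 z [ 0. -0. -1.] w 0.236 [-0.9  0.3 -1.6] 24.994644820690155
shift [  81.7 -457.4   44.6] turn [ 0.02 -0.02  7.88]
```

Emit:
step_arm:
  series:
    - [1,5.4,-30,0,0,0,0]
    - [1,8.6,-48,0,0,0,0]
    - [1,8.6,-48,0,0,0,0]
    - [1,8.6,-48,0,0,0,0]
    - [1,8.6,-48,0,0,0,0]
    - [1,8.6,-48,9,0,0,0]
    - [1,8.6,-48,9,0,0,0]
    - [1,8.6,-48,9,0,0,0]
    - [1,8.6,-48,9,0,0,0]
    - [1,7.5,-43.4,8.6,0,0,7.9]

```text
clock: 7.42
position: [589.1, 199.7, 77.7]
orientation: [3.136, 0.181, -0.005]
wrist_force: [0.3, 0.5, -1.2]
grip_width: 0.239
grasp_force: 25.0
```

Emit:
step_arm:
  series:
    - [1,0,0,0,0,0,0]
    - [1,0,0,0,0,0,0]
    - [1,0,0,0,0,0,0]

```text
clock: 7.8
position: [590.7, 197.0, 79.7]
orientation: [3.136, 0.183, -0.001]
wrist_force: [0.4, -1.1, -1.6]
grip_width: 0.24
grasp_force: 25.0
```

```bash
python3 - <<'E'
from h import *
st();go(590.6,198.2,37.5,.118)
p,d=bot.snapshot("wrist");cv2.imwrite("pics/w4.png",p)
E
```

```text
7.8 [590.7 197.   79.7] yaw 0.117 z [-0.001 -0.    -1.   ] w 0.24 [ 0.4 -1.1 -1.6] 24.99448835849762
shift [ 0.1 -1.3 42.2] turn [ 0.02  0.04 -0.07]
```

View pics/w4.png

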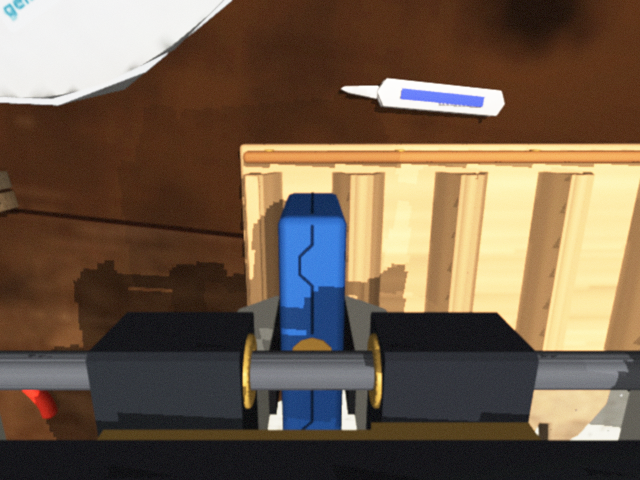

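Emit:
step_arm:
  series:
    - [1,0,-1,15,0,0,0]
    - [1,0,0,15,0,0,0]
    - [1,0,0,8,0,0,0]
    - [1,0,0,3.5,0,0,0]
    - [1,0,0,0,0,0,0]
    - [1,0,0,0,0,0,0]

```text
clock: 8.6
position: [590.7, 199.3, 38.8]
orientation: [-3.136, -0.185, -0.001]
wrist_force: [0.6, -0.1, -1.6]
grip_width: 0.236
grasp_force: 25.0
```

Emit:
step_arm:
  series:
    - [1,0,0,1,0,0,0]
    - [1,0,0,0,0,0,0]
    - [0.6,0,0,0,0,0,0]
    - [0.6,0,0,0,0,0,0]
    - [0.6,0,0,0,0,0,0]
    - [0.63,0,0,-15,0,0,0]
    - [0.63,0,0,-30,0,0,0]
    - [0.63,0,0,-10,0,0,0]

```text
clock: 9.6
position: [591.8, 199.6, 95.4]
orientation: [-3.136, -0.185, -0.007]
wrist_force: [0.1, 0.5, 1.1]
grip_width: 0.369
grasp_force: 0.0
```

```bash
python3 - <<'E'
from h import *
st();go(617.5,-213.7,120,.255)
i=bot.camera_info("wrist");p,d=bot.snapshot("wrist");cv2.imwrite("pics/w5.png",p);tops(p,d,i,66,colors=["blue"])
E
```

```text
9.6 [591.8 199.6  95.4] yaw 0.118 z [ 0.004  0.001 -1.   ] w 0.369 [0.1 0.5 1.1] 0.0
shift [-22.9 413.4 -24.9] turn [-0.   -0.25 -7.87]
blue [600.8 199.2] [21.2 78.7] 0.118 z nan 6433
```

Emit:
step_arm:
  series:
    - [0.63,-2,33.4,-5,0,0,0]
    - [0.63,-2.6,47.5,-10,0,0,0]
    - [0.63,-2.6,47.5,-10,0,0,0]
    - [0.63,-2.6,47.5,0,0,0,0]
    - [0.63,-2.6,47.5,0,0,0,0]
    - [0.63,-2.6,47.5,0,0,0,0]
    - [0.63,-2.6,47.5,0,0,0,0]
    - [0.63,-2.6,47.5,0,0,0,0]
    - [0.63,-2.6,47.5,0,0,0,-7.9]
    - [0.63,0,0,0,0,0,0]

```text
clock: 10.9
position: [615.7, -217.5, 116.6]
orientation: [3.116, 0.395, -0.001]
wrist_force: [-0.1, 0.5, 0.5]
grip_width: 0.372
grasp_force: 0.0
```

Emit:
step_arm:
  series:
    - [0.63,0,0,0,0,0,0]
    - [0.63,0,0,0,0,0,0]

```text
clock: 11.15
position: [616.3, -212.5, 117.4]
orientation: [-3.115, -0.402, 0.001]
wrist_force: [0.2, -0.4, -0.3]
grip_width: 0.371
grasp_force: 0.0
```

```bash
python3 - <<'E'
from h import *
st();go(617.5,-213.7,40,.255)
i=bot.camera_info("wrist");p,d=bot.snapshot("wrist");cv2.imwrite("pics/w6.png",p);tops(p,d,i,69,colors=["pink","green"])
p,d=bot.snapshot("side");cv2.imwrite("pics/side2.png",p)
E
```

```text
11.15 [ 616.3 -212.5  117.4] yaw 0.256 z [-0.001  0.    -1.   ] w 0.371 [ 0.2 -0.4 -0.3] 0.0
shift [ 0.9  1.5 77.4] turn [-0.03  0.03  0.08]
pink [ 644.7 -206.1] [20.4 38.9] 0.239 z nan 2734
green [ 616.2 -159.7] [22.5 65. ] 0.25 z nan 4704
```

View pics/w6.png

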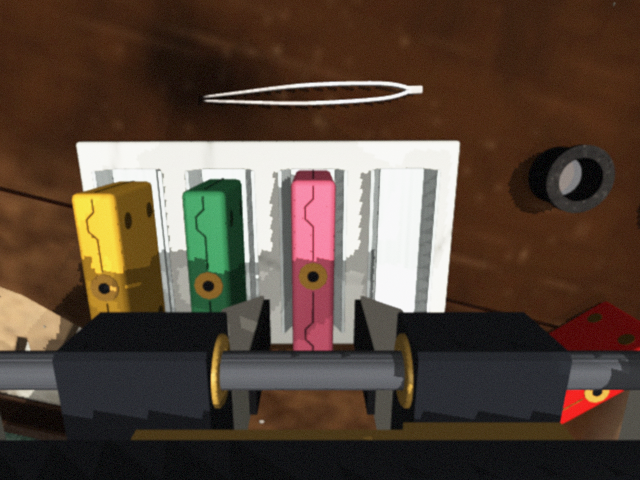

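View pics/side2.png

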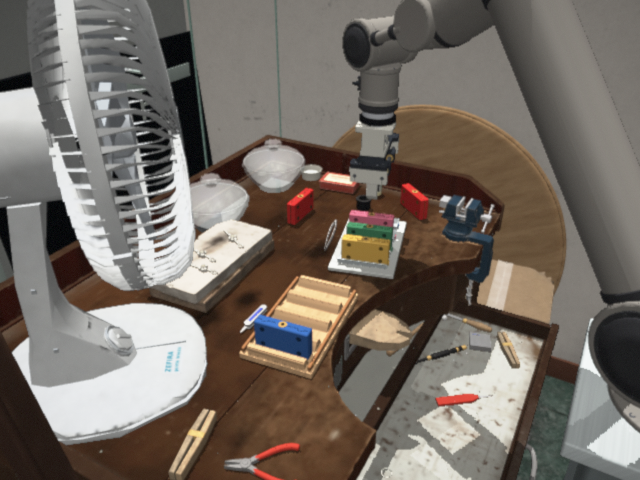

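Emit:
step_arm:
  series:
    - [0.63,1,1,27,0,0,0]
    - [0.63,0,0,30,0,0,0]
    - [0.63,0,0,20.4,0,0,0]
    - [0.63,0,0,0,0,0,0]
    - [0.63,0,0,0,0,0,0]
    - [1,0,0,0,0,0,0]
    - [1,0,0,0,0,0,0]
    - [1,0,0,0,0,0,0]
    - [1,0,0,0,0,0,0]
    - [1,0,0,0,0,0,0]

```text
clock: 12.5
position: [618.1, -214.8, 41.4]
orientation: [3.115, 0.4, 0.002]
wrist_force: [-0.3, 0.9, 5.3]
grip_width: 0.235
grasp_force: 25.0
```

Emit:
step_arm:
  series:
    - [1,0,0,-10,0,0,0]
    - [1,0,0,-30,0,0,0]
    - [1,0,0,-35,0,0,0]
    - [1,0,0,-10,0,0,0]
    - [1,0,0,0,0,0,0]

```text
clock: 13.12
position: [617.6, -214.8, 125.3]
orientation: [3.116, 0.4, 0.001]
wrist_force: [-0.4, -0.0, -1.6]
grip_width: 0.235
grasp_force: 25.0
```

```bash
python3 - <<'E'
from h import *
st();go(596.9,144.6,80,.118)
E
```

```text
13.12 [ 617.6 -214.8  125.3] yaw 0.255 z [ 0. -0. -1.] w 0.235 [-0.4 -0.  -1.6] 24.997675716876984
shift [  70.8 -352.9   45.2] turn [ 0.03 -0.02  7.88]
```

Emit:
step_arm:
  series:
    - [1,6,-30,0,0,0,0]
    - [1,9.3,-46,0,0,0,0]
    - [1,9.3,-46,0,0,0,0]
    - [1,9.3,-46,0,0,0,0]
    - [1,9.3,-46,10,0,0,0]
    - [1,9.3,-46,15,0,0,0]
    - [1,9.3,-46,15,0,0,0]
    - [1,9,-46.9,5,0,0,7.9]
    - [1,0,0,0,0,0,0]
    - [1,0,0,0,0,0,0]

```text
clock: 14.38
position: [596.2, 144.3, 78.9]
orientation: [3.135, 0.187, -0.003]
wrist_force: [-0.6, -0.6, -1.0]
grip_width: 0.238
grasp_force: 25.0
```

Emit:
step_arm:
  series:
    - [1,0,0,0,0,0,0]
    - [1,0,0,0,0,0,0]

```text
clock: 14.62
position: [597.1, 143.5, 80.2]
orientation: [3.136, 0.183, 0.0]
wrist_force: [1.3, 0.9, -1.0]
grip_width: 0.239
grasp_force: 25.0
```

```bash
python3 - <<'E'
from h import *
st();go(596.9,144.6,37.5,.118)
p,d=bot.snapshot("wrist");cv2.imwrite("pics/w7.png",p)
E
```

```text
14.62 [597.1 143.5  80.2] yaw 0.116 z [ 0. -0. -1.] w 0.239 [ 1.3  0.9 -1. ] 24.99776780605316
shift [-0.  -1.2 42.7] turn [ 0.01 -0.   -0.09]
```

View pics/w7.png

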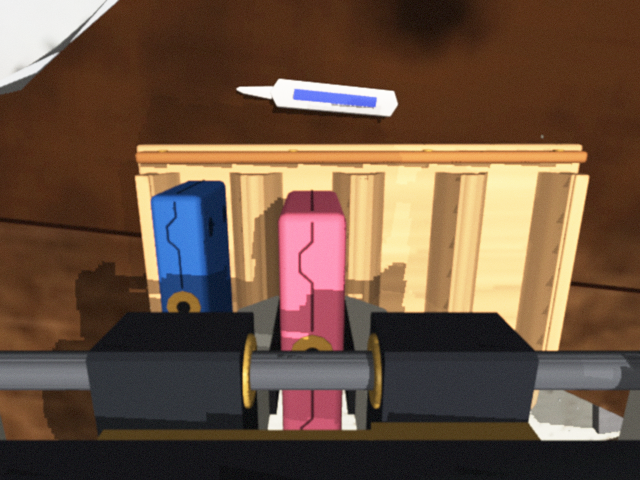

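Emit:
step_arm:
  series:
    - [1,0,-0.7,15,0,0,0]
    - [1,0,0,15,0,0,0]
    - [1,0,0,9,0,0,0]
    - [1,0,0,4,0,0,0]
    - [1,0,0,1,0,0,0]
    - [1,0,0,0,0,0,0]
    - [1,0,0,0,0,0,0]

```text
clock: 15.55
position: [595.8, 145.3, 38.2]
orientation: [3.136, 0.185, -0.002]
wrist_force: [-10.5, -2.3, 18.6]
grip_width: 0.239
grasp_force: 25.0
```

Emit:
step_arm:
  series:
    - [0.6,0,0,0,0,0,0]
    - [0.6,0,0,0,0,0,0]
    - [0.6,0,0,0,0,0,0]
    - [0.63,0,0,-15,0,0,0]
    - [0.63,0,0,-30,0,0,0]
    - [0.63,0,0,-15,0,0,0]
    - [0.63,0,0,0,0,0,0]

```text
clock: 16.42
position: [597.6, 145.5, 97.8]
orientation: [-3.136, -0.185, -0.005]
wrist_force: [-0.5, -0.2, -0.2]
grip_width: 0.365
grasp_force: 0.0
```

```bash
python3 - <<'E'
from h import *
st();go(599,-162.6,120,.255)
E
```

```text
16.43 [597.6 145.5  97.8] yaw 0.118 z [ 0.003  0.    -1.   ] w 0.365 [-0.5 -0.2 -0.2] 0.0
shift [-34.8 306.1 -22.3] turn [ 0.02 -0.18 -7.87]
```

Emit:
step_arm:
  series:
    - [0.63,-3.8,30,-6,0,0,0]
    - [0.63,-5,46,-10,0,0,0]
    - [0.63,-5,46,-6,0,0,0]
    - [0.63,-5,46,0,0,0,0]
    - [0.63,-5,46,0,0,0,0]
    - [0.63,-5,46,0,0,0,0]
    - [0.63,-6,46,0,0,0,-7.9]
    - [0.63,0,0,0,0,0,0]
    - [0.63,0,0,0,0,0,0]
    - [0.63,0,0,0,0,0,0]

```text
clock: 17.68
position: [598.0, -161.2, 117.8]
orientation: [-3.115, -0.402, 0.001]
wrist_force: [0.2, 0.4, -0.1]
grip_width: 0.368
grasp_force: 0.0
```

```bash
python3 - <<'E'
from h import *
st();go(599,-162.6,40,.255)
i=bot.camera_info("wrist");p,d=bot.snapshot("wrist");cv2.imwrite("pics/w8.png",p);tops(p,d,i,69,colors=["green","yellow"])
i=bot.camera_info("side");p,d=bot.snapshot("side");cv2.imwrite("pics/side3.png",p);tops(p,d,i,66,colors=["pink","blue"])
E
```

```text
17.68 [ 598.  -161.2  117.8] yaw 0.256 z [-0.001  0.001 -1.   ] w 0.368 [ 0.2  0.4 -0.1] 0.0
shift [ 0.6  1.6 77.8] turn [-0.04  0.04  0.08]
green [ 602.4 -161.9] [21.4 91.9] 0.25 z nan 6455
yellow [ 599.5 -108.3] [22.5 68.4] 0.256 z nan 5018
pink [568.9 141.8] [16.9 39.6] 0.102 z 65.9 140
blue [586.2 204. ] [30.5 98.8] 0.107 z nan 646
```

View pics/w8.png

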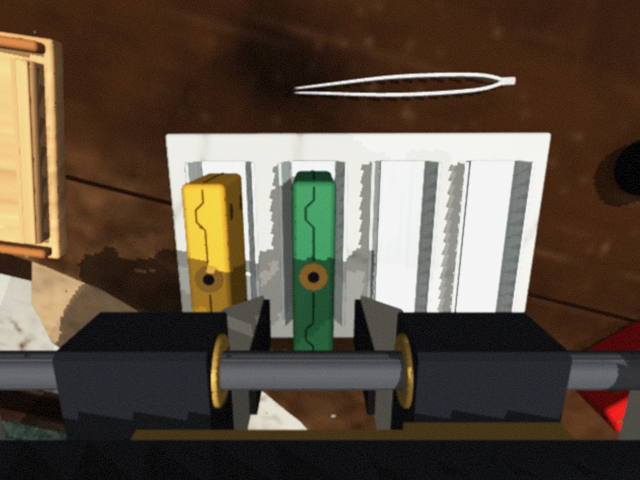

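Green is centred between the fingers at (313, 277).

Emit:
step_arm:
  series:
    - [0.63,0.6,1,27,0,0,0]
    - [0.63,0,0,30,0,0,0]
    - [0.63,0,0,20.8,0,0,0]
    - [0.63,0,0,0,0,0,0]
    - [0.63,0,0,0,0,0,0]
    - [1,0,0,0,0,0,0]
    - [1,0,0,0,0,0,0]
    - [1,0,0,0,0,0,0]
    - [1,0,0,0,0,0,0]
    - [1,0,0,0,0,0,0]

```text
clock: 19.02
position: [599.5, -163.5, 41.5]
orientation: [3.115, 0.4, 0.002]
wrist_force: [-0.6, 1.9, 5.3]
grip_width: 0.239
grasp_force: 25.0
```

Emit:
step_arm:
  series:
    - [1,0,0,-10,0,0,0]
    - [1,0,0,-30,0,0,0]
    - [1,0,0,-35,0,0,0]
    - [1,0,0,-10,0,0,0]
    - [1,0,0,0,0,0,0]

```text
clock: 19.65
position: [599.0, -163.5, 125.5]
orientation: [3.116, 0.4, 0.001]
wrist_force: [0.0, 0.6, -1.4]
grip_width: 0.237
grasp_force: 25.0
```

```bash
python3 - <<'E'
from h import *
st();go(603.3,91,80,.118)
E
```

```text
19.65 [ 599.  -163.5  125.5] yaw 0.256 z [ 0.001 -0.    -1.   ] w 0.237 [ 0.   0.6 -1.4] 24.996816515922546
shift [  68.5 -245.1   45.4] turn [ 0.03 -0.03  7.88]
```

Emit:
step_arm:
  series:
    - [1,7.5,-27,0,0,0,0]
    - [1,12,-43,0,0,0,0]
    - [1,12,-43,0,0,0,0]
    - [1,12,-43,10,0,0,0]
    - [1,12,-43,20,0,0,0]
    - [1,13,-46,15,0,0,7.9]
    - [1,0,0,0,0,0,0]
    - [1,0,0,0,0,0,0]
    - [1,0,0,0,0,0,0]
    - [1,0,0,0,0,0,0]

```text
clock: 20.9
position: [603.6, 89.8, 80.6]
orientation: [3.136, 0.183, 0.001]
wrist_force: [0.3, -0.6, -0.1]
grip_width: 0.235
grasp_force: 25.0
```

```bash
python3 - <<'E'
from h import *
st();go(603.3,91,37.5,.118)
p,d=bot.snapshot("wrist");cv2.imwrite("pics/w9.png",p)
E
```

```text
20.9 [603.6  89.8  80.6] yaw 0.116 z [ 0. -0. -1.] w 0.235 [ 0.3 -0.6 -0.1] 24.996683299541473
shift [-0.1 -1.3 43.1] turn [ 0.01 -0.02 -0.09]
```

View pics/w9.png

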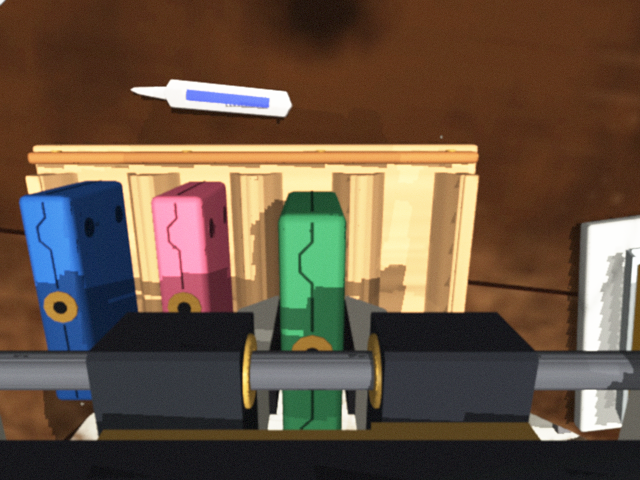

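Emit:
step_arm:
  series:
    - [1,0,-0.8,15,0,0,0]
    - [1,0,0,15,0,0,0]
    - [1,0,0,9,0,0,0]
    - [1,0,0,4,0,0,0]
    - [1,0,0,0,0,0,0]
    - [1,0,0,0,0,0,0]

```text
clock: 21.7
position: [602.2, 91.7, 38.4]
orientation: [3.136, 0.185, -0.003]
wrist_force: [-7.1, -1.0, 12.3]
grip_width: 0.236
grasp_force: 25.0
```

Emit:
step_arm:
  series:
    - [0.6,0,0,0,0,0,0]
    - [0.6,0,0,0,0,0,0]
    - [0.6,0,0,0,0,0,0]
    - [0.63,0,0,-15,0,0,0]
    - [0.63,0,0,-30,0,0,0]
    - [0.63,0,0,-15,0,0,0]
    - [0.63,0,0,0,0,0,0]

```text
clock: 22.58
position: [604.1, 91.7, 99.0]
orientation: [3.136, 0.185, 0.005]
wrist_force: [-0.0, 0.1, 0.5]
grip_width: 0.368
grasp_force: 0.0
```

```bash
python3 - <<'E'
from h import *
st();go(584.2,-111.4,120,.255)
E
```

```text
22.57 [604.1  91.7  99. ] yaw 0.118 z [ 0.003 -0.    -1.   ] w 0.368 [-0.   0.1  0.5] 0.0
shift [-43.5 199.4 -21.1] turn [ 0.04 -0.18 -7.87]
```

Emit:
step_arm:
  series:
    - [0.63,-7.5,29,-7,0,0,0]
    - [0.63,-9,42,-7,0,0,0]
    - [0.63,-9,43,-7,0,0,0]
    - [0.63,-9,43,0,0,0,0]
    - [0.63,-9,42.4,0,0,0,-7.9]
    - [0.63,0,0,0,0,0,0]
    - [0.63,0,0,0,0,0,0]
    - [0.63,0,0,0,0,0,0]

```text
clock: 23.58
position: [583.4, -110.1, 118.0]
orientation: [-3.115, -0.401, 0.001]
wrist_force: [0.8, -0.4, 0.5]
grip_width: 0.371
grasp_force: 0.0
```

```bash
python3 - <<'E'
from h import *
st();go(584.2,-111.4,40,.255)
i=bot.camera_info("wrist");p,d=bot.snapshot("wrist");cv2.imwrite("pics/w10.png",p);tops(p,d,i,69,colors=["yellow"])
E
```

```text
23.57 [ 583.4 -110.1  118. ] yaw 0.256 z [-0.001  0.    -1.   ] w 0.371 [ 0.8 -0.4  0.5] 0.0
shift [ 0.5  1.5 78. ] turn [-0.03  0.03  0.07]
yellow [ 587.5 -110. ] [21.4 91.9] 0.256 z nan 6375
```

View pics/w10.png

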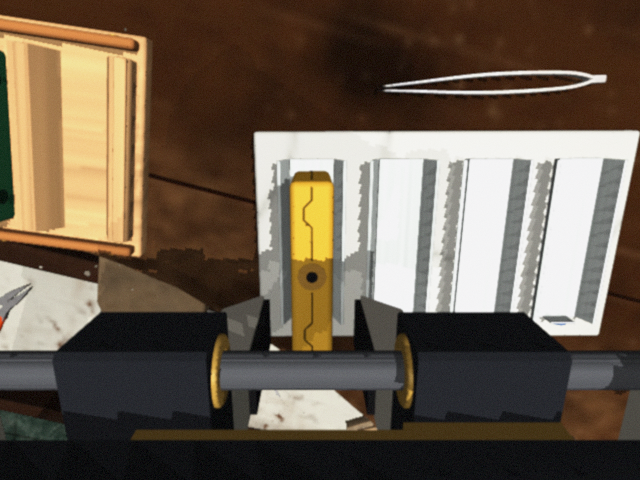

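Yellow is centred at (312, 277).

Emit:
step_arm:
  series:
    - [0.63,0.5,0.6,27,0,0,0]
    - [0.63,0,0,30,0,0,0]
    - [0.63,0,0,21,0,0,0]
    - [0.63,0,0,0,0,0,0]
    - [0.63,0,0,0,0,0,0]
    - [1,0,0,0,0,0,0]
    - [1,0,0,0,0,0,0]
    - [1,0,0,0,0,0,0]
    - [1,0,0,0,0,0,0]
    - [1,0,0,0,0,0,0]

```text
clock: 24.88
position: [584.7, -111.9, 41.4]
orientation: [3.115, 0.4, 0.003]
wrist_force: [-0.4, 1.1, 5.2]
grip_width: 0.237
grasp_force: 25.0
```

Emit:
step_arm:
  series:
    - [1,0,0,-10,0,0,0]
    - [1,0,0,-30,0,0,0]
    - [1,0,0,-35,0,0,0]
    - [1,0,0,-10,0,0,0]
    - [1,0,0,0,0,0,0]

```text
clock: 25.5
position: [584.1, -111.9, 125.5]
orientation: [3.116, 0.4, 0.001]
wrist_force: [-0.6, -0.6, -1.3]
grip_width: 0.242
grasp_force: 25.0
```

```bash
python3 - <<'E'
from h import *
st();go(609.6,37.4,80,.118)
E
```

```text
25.5 [ 584.1 -111.9  125.5] yaw 0.256 z [ 0.001 -0.    -1.   ] w 0.242 [-0.6 -0.6 -1.3] 24.998549222946167
shift [  62.4 -138.    45.5] turn [ 0.03 -0.03  7.88]
```

Emit:
step_arm:
  series:
    - [1,12,-25,0,0,0,0]
    - [1,17,-38,5,0,0,0]
    - [1,17,-38,20,0,0,0]
    - [1,16.4,-37,20,0,0,7.9]
    - [1,0,0,0,0,0,0]
    - [1,0,0,0,0,0,0]
    - [1,0,0,0,0,0,0]
    - [1,0,0,0,0,0,0]

```text
clock: 26.5
position: [609.8, 36.4, 80.8]
orientation: [3.136, 0.183, 0.001]
wrist_force: [0.7, -0.2, -0.7]
grip_width: 0.236
grasp_force: 25.0
```

```bash
python3 - <<'E'
from h import *
st();go(609.6,37.4,37.5,.118)
E
```

```text
26.5 [609.8  36.4  80.8] yaw 0.117 z [ 0.001 -0.    -1.   ] w 0.236 [ 0.7 -0.2 -0.7] 24.998460710048676
shift [-0.1 -1.  43.3] turn [ 0.02 -0.04 -0.08]
```

Then release, rise, and back off to a viewpoint that shows the whole rack.

Emit:
step_arm:
  series:
    - [1,0,-0.5,15,0,0,0]
    - [1,0,0,15,0,0,0]
    - [1,0,0,9,0,0,0]
    - [1,0,0,4,0,0,0]
    - [1,0,0,0,0,0,0]
    - [1,0,0,0,0,0,0]

```text
clock: 27.25
position: [608.6, 38.0, 38.3]
orientation: [3.136, 0.185, -0.003]
wrist_force: [-6.9, -0.7, 11.7]
grip_width: 0.238
grasp_force: 25.0
```

Emit:
step_arm:
  series:
    - [0.6,0,0,0,0,0,0]
    - [0.6,0,0,0,0,0,0]
    - [0.6,0,0,0,0,0,0]
    - [0.63,0,0,-15,0,0,0]
    - [0.63,0,0,-30,0,0,0]
    - [0.63,0,0,-45,0,0,0]
    - [0.63,-10,-10,-50,0,0,0]
    - [0.63,-20,-20,-50,0,0,0]
    - [0.63,-20,-20,-50,0,0,0]
    - [0.63,0,0,-15,0,0,0]

```text
clock: 28.5
position: [554.0, 82.9, 297.6]
orientation: [3.136, 0.188, 0.012]
wrist_force: [0.1, -0.2, 0.4]
grip_width: 0.367
grasp_force: 0.0
```

Emit:
step_arm:
  series:
    - [0.63,0,0,0,0,0,0]
    - [0.63,0,0,0,0,0,0]
    - [0.63,0,0,0,0,0,0]
    - [0.63,0,0,0,0,0,0]

```text
clock: 29.0
position: [553.9, 81.5, 291.2]
orientation: [-3.136, -0.184, 0.003]
wrist_force: [-0.3, -0.3, 0.8]
grip_width: 0.366
grasp_force: 0.0
```

```bash
python3 - <<'E'
from h import *
st()
i=bot.camera_info("wrist");p,d=bot.snapshot("wrist");cv2.imwrite("pics/w11.png",p);o=tops(p,d,i,66)
c=np.array([600.1,117.8]);a=.118;E=np.array([[np.cos(a),np.sin(a)],[-np.sin(a),np.cos(a)]])
for k,v in o.items():print(k,(E@(v[0]-c)).round(1),round(v[2]-a,3))
w=cloud(d,i);h=cv2.cvtColor(p,cv2.COLOR_BGR2HSV)
for k in o:
    q=w[(np.linalg.norm(w[...,:2]-o[k][0],axis=-1)<9)&(w[...,2]>30)];print(k,np.median(q[:,2]).round(1),len(q))
E
```

```text
29.0 [553.9  81.5 291.2] yaw 0.117 z [-0.002 -0.    -1.   ] w 0.366 [-0.3 -0.3  0.8] 0.0
yellow [608.3  37.7] [22.8 96.4] 0.117 z nan 2825
green [601.7  90.6] [21.6 95.7] 0.11 z nan 2438
pink [596.  143.9] [18.4 93.1] 0.112 z nan 1921
blue [590.2 195.9] [22.7 95.5] 0.118 z nan 2569
yellow [ -1.3 -80.5] -0.001
green [ -1.6 -27.2] -0.008
pink [-1.  26.4] -0.006
blue [-0.6 78.7] 0.0
yellow 66.7 330
green 66.8 332
pink 66.7 336
blue 66.6 378
```

View pics/w11.png

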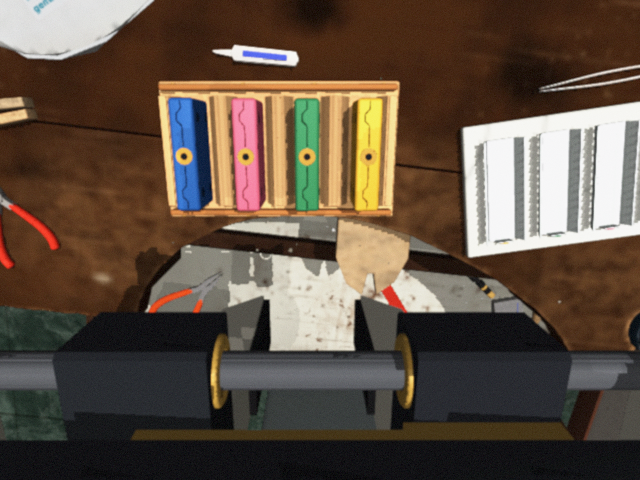

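All four stand within tolerance, with tops at about 66.7 mm, and the robot is clear of them.

```bash
python3 -c "
from cell import bot
print(bot.sign_off())"
```

```text
the job is handed in; nothing more can be done
None
```

All four moulds stand fully down in the rack in reverse order, from left to right blue, pink, green, yellow; by the last wrist picture each is within about 2.5 mm of its slot's centre, and the job was handed in at about 29 s (no verdict was returned).

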